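# Snug the adjustable wrench on the slab nut and tighten it

### The job

The wrench has been slipped loosely round the brass nut that holds down the marble weighing slab. Roll the wrench's worm with a fingertip until the jaw closes snugly and firmly on the nut, then swing the handle clockwise (seen from above) until the nut comes up firm at its stop; do not force anything, so that the jaw never springs open. Leave the wrench gripping the nut, let go of it, and do not disturb the other things or turn the nut with anything but the snug wrench.

Things in the scene. Friction and masses are not known exactly. Their poses are not given: they have to be found in the camera images.
- slab: fixed marble slab, 40 mm thick, flat top. Origin: on the axis of the nut and stud, at the slab's underside (table level). The slab reaches 110 mm from there along its +x, 240 mm along -x and 170 mm to either side. A steel stud (19 mm diameter) stands on the axis up to 30 mm above the slab's top.
- nut_mid (a point): brass hex nut on the stud, 30 mm across flats, 18 mm high, its underside 1 mm above the slab's top; origin at its centre. Two of its flats face its own +y and -y. Upright axis z.
- nut (a joint): turn of the nut in rad, growing clockwise seen from above. It starts between -0.04 and 0.04, drags evenly (about 0.6 N m) and comes up against a solid stop at 0.60.
- nut_dot (a point): red dot on the nut's top face, 13.5 mm from the axis, over a corner.
- wrench: loose adjustable wrench, 265 mm, 0.3 to 0.5 kg, flat on the slab. Origin: underside, midway between jaws 30 mm apart (near the nut's axis when snug). x: handle to mouth, z up. Head 56 mm wide, 18 mm thick; mouth open to +x, its back wall 19.5 mm behind the origin; fixed jaw at -y, sliding jaw at +y. Handle: bar from x = -60 to -230 mm, 23 mm wide, 2.5 to 15.5 mm above the slab.
- worm_top (a point): crest of the worm, a dark knurled roller with brass ridges in the wrench's head, 39 mm behind the wrench's origin and 3 mm to +y: radius 11.5 mm, 16 mm long, axis along the wrench's y, crest 23 mm above the slab, 5 mm proud of the head. Rolling the crest towards the mouth (wrench +x) closes the jaw and pushes the wrench home on the nut; towards the handle opens it.
- worm_axle (a point): centre of the worm, on its axle. One radian of roll moves the jaw 0.8 mm; closing takes some 2 to 4 rad. It takes 10 to 12 N along the crest to roll it (so 16 to 18 N of fingertip press, friction above 1), and more, 14 N and up, once snug; it stays where it is left. One sweep rolls it only as far as the fingertip's flat end reaches, so several are needed.
- jaw (a joint): sliding jaw: opening in m beyond 30 mm; it starts at 0.0014 to 0.0022. Snug: zero or slightly negative. The wrench shifts and turns a little as the jaw seats on the flats. Pushing the handle with much more than 10 N at 176 mm against the stop forces the jaw open again.
- handle_mid (a point): centre of the blue grip of the wrench's handle, 176 mm behind the wrench's origin, 9 mm above the slab; handle 23 mm wide and 13 mm high there.
- weight_small_mid (a point): polished 200 g weight with a knob, 32 mm wide, 48 mm high, on the slab; point at its centre. Leave it alone.
- level_mid (a point): round bubble level, 40 mm wide, 12 mm high, on the slab; point at its centre. Leave it alone.
- spare_nut_mid (a point): spare brass nut, 30 mm across flats, 18 mm high, loose on the slab; point at its centre. Leave it alone.
- weight_big_mid (a point): large polished weight, 56 mm wide, 85 mm high, on the table; point at its centre. Leave it alone.
- pen_mid (a point): black pen, 140 x 9 x 9 mm; point at its centre. Leave it alone.
- jar_mid (a point): amber jar with a white cap, 62 mm wide, 83 mm high; point at its centre. Leave it alone.

How it is judged:
By the outcome, as a careful person would: the job done as asked, in the order asked, and still so for the second after the job is handed in, with the robot touching nothing.
It also fails if it takes over 72 s, if anything falls off the work surface, if the arm or the gripper's body presses on something with over 40 N, if the wrist force passes 120 N, or if a joint passes its speed limit or range.

### The arm

A 6-joint arm with a two-finger parallel gripper is mounted at the origin on the work surface. World frame = base frame: x ahead of the robot, y to its left, z up, the work surface at z = 0. Lengths are in m, angles in rad, forces in N, time in s.
With the tool pointing down it reaches from about 0.275 to 0.825 m from the base axis. Payload 4.9 kg.
Tool frame: the origin (TCP) lies midway between the tips of the shut fingers; the grasp point (between the pads) lies 19 mm behind it (bot.grip_depth is the distance from the TCP to the grasp point, in m); z points along the fingers, y is the line along which they close (so a half turn about z gives the same grasp; the last joint's range is limited). The gripper opens to 85 mm and grips with 20 to 120 N. Pads are 22 mm wide; open, the fingers measure 114 mm over their backs; the gripper's body (76 mm by 85 mm) begins 54 mm behind the grasp point. The pads swing forward as they close: fully open they stand 13 mm farther back than shut.
Start: joints at [1.21, 0.326, -0.193, 1.052, 0, 1.437], TCP at [0.124, 0.536, 0.231] pointing down, gripper open.
Joint ranges: [-2.65, 2.65], [-0.97, 1.79], [-1.3, 1.35], [-1.93, 2.1], [-1.47, 1.37], [-3.14, 3.14]. Speed limits (rad/s): [2.57, 2.57, 3.14, 3.14, 3.14, 3.14].

### API

Orientations are given as a unit quaternion [w, x, y, z].
In Python, from cell import bot gives the robot as it stands. Calls block until the motion is done:
- bot.move_pose(position, orientation): joint-space move of the TCP to a pose.
- bot.move_linear(position, speed=0.15, rotation=None, until_force=None): straight line of the TCP; rotation=None keeps the orientation; speed is the mean speed in m/s. With until_force (N) it stops when the force on the tool has changed by that much, and returns True; else False.
- bot.goto_joints(angles): joint-space move.
- bot.set_gripper(opening, grasp_force=None): opening from 0.0 (shut) to 1.0 (fully open); grasp_force is the grip in N (None keeps the last); returns when the fingers have stopped.
- bot.wait(seconds).
- bot.solve_ik(position, orientation): joint angles nearest the present ones, or None.
- bot.camera(name): name is "scene" or "top" or "wrist"; returns the picture (384x512x3 uint8, red, green, blue); there is no depth.
- bot.calibration(name): a dict with "mtx" (3x3 intrinsics, pixels), "k1" (the pictures are not rectified: a ray, as slopes to the right and down, at radius r is drawn at 1 + k1 r^2 times it, then the intrinsics apply), "extrinsics" (4x4, takes a point from world to camera coordinates); the wrist camera has in their place "hand_eye" (4x4, takes a point from camera to tool coordinates, whose origin is the TCP and whose axes are the flange's). Camera axes: x right, y down, z forward; pixel columns grow to the right and rows downward; lengths in m; the calibration is good to about 2 mm. A picture is of the moment at which its call begins: read the wrist's pose just before it. calibration takes no time and is no camera call.
A pose or a line that the arm cannot do raises bot.PlanningError and nothing moves.
- bot.close_job(): hands the job in; it is judged then, once.
Trained networks look in the newest picture that a camera, given by its name, has taken for a name from the list of things; names that differ only in an ending like _2 or _b are one class to them, and where a whole thing is asked for, a point or a joint stands for the part that bears it (a point fixed in the world has none). Each returns a list of dicts, best first, with "confidence" (0 to 1); they miss things now and then, are a little off and sometimes report something else, mostly with a low value. They report only what shows in the picture. A call takes as long as a camera call.
- bot.search_frame(camera, thing): "bbox" ([left, top, width, height] in pixels, round what is visible of it).
Readings, each from a call of its own:
- bot.read_clock(): time.
- bot.read_joint_positions(): joint angles.
- bot.read_joint_vel(): joint speeds.
- bot.read_joint_efforts(): joint torques, N m.
- bot.read_position(): TCP position.
- bot.read_tool_rot(): TCP orientation.
- bot.read_ft_force(): force on the tool from outside, world axes, zero at the start.
- bot.read_moment(): the same for the moment, N m.
- bot.read_gripper_width(): opening from 0.0 (shut) to 1.0 (fully open).
- bot.read_finger_force(): force on a finger pad.
Only numpy, scipy, OpenCV 4.12 (cv2) and the standard library are available. Lean on these libraries where they do the work, as an engineer would, in place of code of your own. Each camera call takes 0.05 s, during which the arm holds its last target. There are 200 camera calls.

## Working session

There is one attempt and no reset: what is moved stays moved. The work goes in short steps, each a Python script; the robot and the scene stay as the last script left them, time stands still between calls to the robot, and variables do not carry over. Pictures are saved under pics/ and viewed, at most 10 in all, crops included, and the job is handed in when it is done.

```bash
mkdir -p pics; ls
python3 - <<'E'
from cell import bot
import cv2,numpy as np
ims=[]
for c in ("scene","top"):
    im=bot.camera(c); cv2.imwrite(f"pics/{c}0.png",im[:,:,::-1])
    k=bot.calibration(c); print(c,np.round(k["mtx"],1).tolist(),k["k1"],np.round(k["extrinsics"],3).tolist())
    for t in ("nut","nut_dot","worm_top","handle_mid","wrench","spare_nut_mid","weight_small_mid"):
        print(t,[(np.round(d["bbox"],1).tolist(),round(d["confidence"],2)) for d in bot.search_frame(c,t)[:2]])
k=bot.calibration("wrist");print(k)
print(bot.read_tool_rot(),bot.read_clock())
E
```

```text
pics
scene [[405.2, 0.0, 258.1], [0.0, 405.2, 191.8], [0.0, 0.0, 1.0]] -0.12509627566108547 [[-0.654, 0.756, -0.001, 0.383], [0.609, 0.526, -0.593, -0.318], [-0.448, -0.388, -0.805, 1.465], [0.0, 0.0, 0.0, 1.0]]
nut [([200.6, 169.5, 11.9, 12.3], 0.51)]
nut_dot [([148.6, 112.3, 21.2, 20.3], 0.66)]
worm_top [([226.9, 140.8, 46.9, 70.0], 0.94), ([150.3, 110.7, 18.7, 23.1], 0.35)]
handle_mid [([226.7, 140.6, 49.2, 68.1], 0.97)]
wrench [([227.0, 144.3, 48.6, 67.8], 0.83), ([254.6, 229.1, 15.0, 15.7], 0.59)]
spare_nut_mid [([251.1, 228.0, 15.0, 17.6], 0.64)]
weight_small_mid [([188.7, 189.3, 15.7, 17.1], 0.59), ([149.8, 109.9, 17.6, 24.8], 0.28)]
top [[427.7, 0.0, 260.4], [0.0, 427.7, 186.3], [0.0, 0.0, 1.0]] -0.11278099372455973 [[-0.015, -1.0, -0.008, -0.005], [-0.996, 0.015, -0.082, 0.605], [0.082, 0.006, -0.997, 1.422], [0.0, 0.0, 0.0, 1.0]]
nut [([264.5, 176.3, 0.9, 0.7], 0.53)]
nut_dot [([267.1, 177.8, 0.3, -1.3], 0.56)]
worm_top [([257.6, 167.1, 34.5, 80.1], 0.77)]
handle_mid [([303.6, 172.5, 11.3, 9.7], 0.73), ([257.9, 166.9, 33.3, 79.9], 0.68)]
wrench [([255.7, 165.8, 34.4, 80.0], 0.67)]
spare_nut_mid []
weight_small_mid [([257.1, 167.7, 35.6, 80.6], 0.22)]
{'mtx': array([[315.95843034,   0.        , 259.57227085],
       [  0.        , 315.95843034, 189.57276699],
       [  0.        ,   0.        ,   1.        ]]), 'k1': -0.08679506556598415, 'hand_eye': array([[-2.33778930e-03, -9.66332135e-01, -2.57287271e-01,
         6.57164568e-02],
       [ 9.99997016e-01, -2.07673774e-03, -1.28635943e-03,
        -4.97677002e-04],
       [ 7.08732267e-04, -2.57289510e-01,  9.66334107e-01,
        -1.42466284e-01],
       [ 0.00000000e+00,  0.00000000e+00,  0.00000000e+00,
         1.00000000e+00]])}
[1.18148158e-05 1.13160279e-01 9.93576746e-01 1.36017638e-05] 0.8
```

```bash
cat > h.py <<'E'
from cell import bot
import cv2,numpy as np
from scipy.spatial.transform import Rotation as R
def q2R(q): return R.from_quat([q[1],q[2],q[3],q[0]]).as_matrix()
def R2q(M): x,y,z,w=R.from_matrix(M).as_quat(); return [w,x,y,z]
def campose(c):
    """world->camera 4x4"""
    k=bot.calibration(c)
    if c!="wrist": return np.array(k["extrinsics"])
    T=np.eye(4); T[:3,:3]=q2R(bot.read_tool_rot()); T[:3,3]=bot.read_position()
    return np.linalg.inv(T@k["hand_eye"])
def pix2world(c,uv,z,E):
    k=bot.calibration(c); K=k["mtx"]
    d=[(uv[0]-K[0,2])/K[0,0],(uv[1]-K[1,2])/K[1,1]]
    rd=np.hypot(*d); r=rd
    for _ in range(20): r=rd/(1+k["k1"]*r*r)
    s=r/rd if rd>0 else 1
    ray=E[:3,:3].T@np.array([d[0]*s,d[1]*s,1]); o=-E[:3,:3].T@E[:3,3]
    return o+ray*(z-o[2])/ray[2]
def world2pix(c,p,E):
    k=bot.calibration(c); K=k["mtx"]; q=E[:3,:3]@p+E[:3,3]; x,y=q[0]/q[2],q[1]/q[2]
    f=1+k["k1"]*(x*x+y*y); return np.array([K[0,0]*x*f+K[0,2],K[1,1]*y*f+K[1,2]])
E
python3 - <<'E'
import cv2,numpy as np
a=cv2.imread("pics/scene0.png")[80:280,120:340];b=cv2.imread("pics/top0.png")[130:280,180:340]
a=cv2.resize(a,None,fx=2,fy=2,interpolation=3)
b=cv2.resize(b,(400,375),interpolation=3)
o=np.zeros((400,800,3),np.uint8);o[:400,:400]=a[:,:400];o[:375,400:]=b
cv2.imwrite("pics/both.png",o)
E
```

```text
(no output)
```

View pics/both.png

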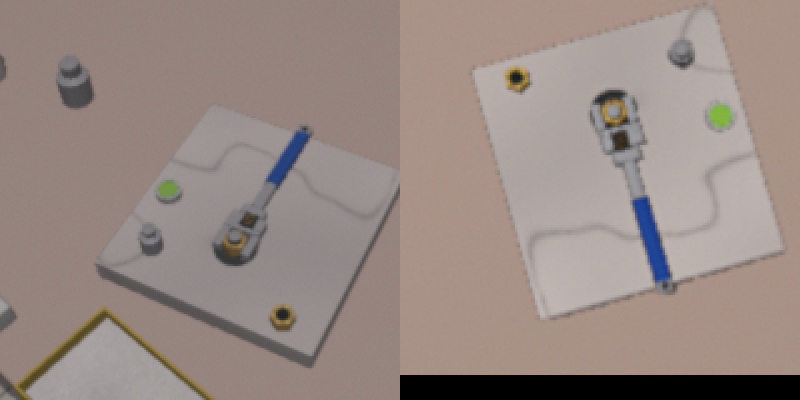

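The scene and top views show the nut at about top pixel (265.6,174). The worm is at (268,186.4), the handle end at (287,244), and the handle runs back towards the robot. I'll move above the worm and take a close look.

Run:
```python
from h import *
E=campose("top")
nut=pix2world("top",(265.6,174),.07,E); worm=pix2world("top",(268,186.4),.063,E); he=pix2world("top",(287.2,244.4),.05,E)
print(nut,worm,he, np.linalg.norm((nut-he)[:2]))
d=(nut-he)[:2]; a=np.arctan2(d[1],d[0]); print("wrench yaw",a)
x=np.array([-np.cos(a),-np.sin(a),0]); z=np.array([0,0,-1.]); M=np.c_[x,np.cross(z,x),z]; q=R2q(M)
p=[worm[0],worm[1],.17]; 
print(bot.solve_ik(p,q))
bot.set_gripper(0.0)
bot.move_pose(p,q)
print(bot.read_position(),bot.read_clock())
E=campose("wrist"); im=bot.camera("wrist"); np.save("E1.npy",E)
cv2.imwrite("pics/w1.png",im[:,:,::-1])
for t in ("nut_mid","nut_dot","worm_top","handle_mid","wrench"):
    print(t,[(np.round(d["bbox"],1).tolist(),round(d["confidence"],2)) for d in bot.search_frame("wrist",t)[:2]])
cv2.imwrite("pics/w1b.png",cv2.resize(im[:,:,::-1],(800,600),interpolation=3))
```

```text
[ 0.64131596 -0.03242878  0.07      ] [ 0.60091249 -0.03972554  0.063     ] [ 0.40938133 -0.10004778  0.05      ] 0.24159057015580113
wrench yaw 0.28368047295164106
[-0.18853256  0.46638622 -0.1420255   0.9623846   0.         -0.47221304]
[ 0.60091367 -0.0388211   0.17005289] 4.2167
nut_mid [([241.2, 211.4, 35.2, 25.4], 0.76)]
nut_dot [([239.2, 206.9, 35.2, 27.7], 0.91), ([79.2, 154.5, 50.9, 45.1], 0.43)]
worm_top [([222.8, 0.0, 68.4, 245.6], 0.94)]
handle_mid [([222.9, 0.0, 67.4, 248.7], 0.83), ([262.4, 201.2, 26.9, 37.3], 0.22)]
wrench [([219.4, 1.4, 72.8, 247.7], 0.88)]
```

View pics/w1b.png

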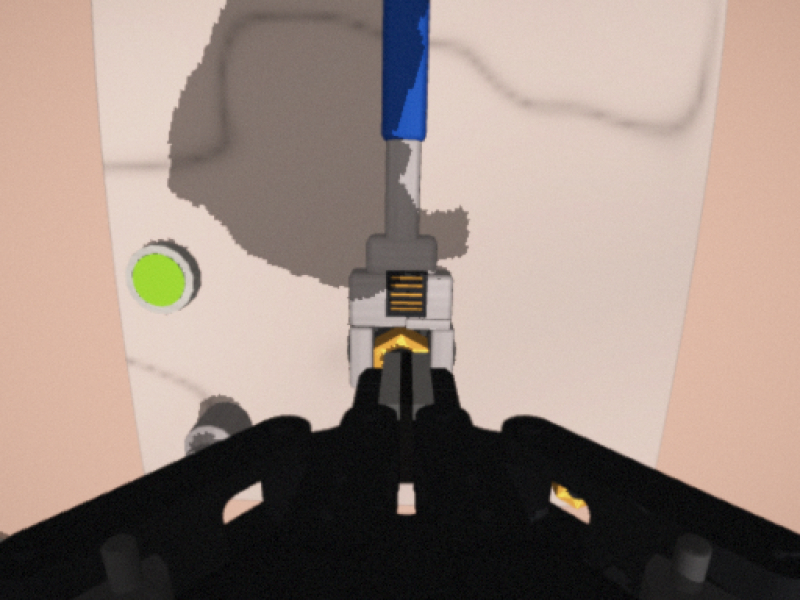

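The worm's window is centred at about (406,294) in the 800 px view, which is (260,188) raw. The handle centreline runs from (405,60) to (405,130), and the nut is partly hidden under the fingers.

Run:
```python
from h import *
E=np.load("E1.npy"); s=.64
P=lambda u,v,z: pix2world("wrist",(u*s,v*s),z,E)
w=P(406,294,.063); l=P(387,294,.062); r=P(426,294,.062); f=P(406,272,.0615);b=P(406,315,.0615)
print("worm",w,"len",np.linalg.norm(l-r),"chord",np.linalg.norm(f-b))
h1=P(405.5,20,.0555);h2=P(404.5,130,.0555); print(h1,h2)
# worm at (-39,3); handle line y=0
d=(h2-h1)[:2]; print("yaw",np.arctan2(d[1],d[0]))
for yaw in (np.arctan2(d[1],d[0]),.284):
    c,sn=np.cos(yaw),np.sin(yaw); Rz=np.array([[c,-sn],[sn,c]])
    o=w[:2]-Rz@[-.039,.003]; print("origin",o, "handle_mid",o+Rz@[-.176,0],"dist of h1,h2 from axis",Rz.T@(h1[:2]-o),Rz.T@(h2[:2]-o))
for n,u in (("TCP",None),): print(world2pix("wrist",np.r_[bot.read_position()],E)/s)
print(bot.read_ft_force())
```

```text
worm [ 0.6002795  -0.03913809  0.063     ] len 0.020457531567217146 chord 0.023351316797993033
[ 0.47139361 -0.076812    0.0555    ] [ 0.5211267  -0.06289862  0.0555    ]
yaw 0.2727870923007362
origin [ 0.63864567 -0.03151991] handle_mid [ 0.46915349 -0.07893722] dist of h1,h2 from axis [-0.17327014  0.00144312] [-0.1216275   0.00144312]
origin [ 0.63855784 -0.03109021] handle_mid [ 0.46960799 -0.08040499] dist of h1,h2 from axis [-0.17327915  0.00294874] [-0.12163976  0.00236969]
[405.13070672 381.98897763]
[-0.35843542  0.29205959 -0.65303022]
```

```bash
cat >> h.py <<'E'
YAW=.275; W=np.array([.6003,-.0391])
X=np.array([np.cos(YAW),np.sin(YAW),0])
def down(yaw):
    x=np.array([-np.cos(yaw),-np.sin(yaw),0]); z=np.array([0,0,-1.]); return R2q(np.c_[x,np.cross(z,x),z])
def F(): f=np.array(bot.read_ft_force()); return np.r_[f[:2]@X[:2], f[:2]@[-X[1],X[0]], f[2]]
def touch(a,n=18):
    p=np.r_[W,.070]+X*a
    bot.move_linear(p+[0,0,.008],speed=.15,rotation=down(YAW)); bot.move_linear(p,speed=.08)
    p[2]=.057
    return bot.move_linear(p,speed=.012,until_force=n)
E
python3 - <<'E'
from h import *
f0=F(); print(f0)
print(touch(-.0085)); p0=np.array(bot.read_position()); print(p0,F()-f0)
for i in range(3):
    p=p0+X*.002*(i+1); bot.move_linear(p,speed=.02); print(np.round(np.array(bot.read_position())-p,4),np.round(F()-f0,1))
print(bot.read_clock())
E
```

```text
[-0.2656594   0.37841755 -0.65303022]
True
[ 0.59222389 -0.0414269   0.06233827] [-1.24402295  0.62080368  7.12387518]
[-0.0005 -0.0002  0.0001] [-3.5  0.7  5.7]
[-0.0012 -0.0004  0.0001] [-6.  -0.2  7. ]
[-0.0024 -0.0007  0.    ] [-8.6 -0.2 10.2]
7.075
```

```bash
cat >> h.py <<'E'
def sweep(c,f0,end=.0095,press=19,kz=8000.,step=.0015,maxcmd=.016,fmax=19):
    """c: commanded point in contact; drag along +X holding the press; prints log"""
    c=np.array(c,float); log=[]
    for i in range(40):
        a=(np.array(bot.read_position())-np.r_[W,0])@X; f=F()-f0; log.append((round(a*1e3,1),round(-f[0],1),round(f[2],1),round(c[2]*1e3,1)))
        if a>end or (c-np.r_[W,0])@X>maxcmd or -f[0]>fmax: break
        c[2]+=np.clip((f[2]-press)/kz,-.0015,.0015); c[2]=max(c[2],.055)
        if f[2]>press-5: c+=X*step
        bot.move_linear(c,speed=.03)
    print(*log,sep="\n"); return c
E
python3 - <<'E'
from h import *
f0=np.array([-.27,.38,-.65])
c=np.array([ 0.59222389,-0.0414269,0.06233827])+X*.006
c=sweep(c,f0); print(c,bot.read_position(),bot.read_clock())
E
```

```text
(np.float64(-4.9), np.float64(8.6), np.float64(10.2), np.float64(62.3))
(np.float64(-4.9), np.float64(9.8), np.float64(17.3), np.float64(61.2))
(np.float64(-4.7), np.float64(14.0), np.float64(20.7), np.float64(61.0))
(np.float64(-4.3), np.float64(18.0), np.float64(21.8), np.float64(61.2))
(np.float64(-3.7), np.float64(19.8), np.float64(22.6), np.float64(61.6))
[ 0.60232935 -0.03857566  0.06160208] [ 0.59671187 -0.04015926  0.0622074 ] 8.075
```

Run:
```python
from h import *
f0=np.array([-.27,.38,-.65])
for i in range(3):
    bot.wait(.2); print((np.array(bot.read_position())-np.r_[W,0])@X*1e3,bot.read_position(),F()-f0)
E=campose("wrist"); im=bot.camera("wrist")
cv2.imwrite("pics/w2.png",cv2.resize(im[120:280,170:350,::-1],None,fx=4,fy=3.75,interpolation=3))
```

```text
-3.756575324526021 [ 0.59669019 -0.04013998  0.06220531] [-18.16424363   0.1843776   22.03149429]
-3.7409500929615334 [ 0.5967214  -0.04019304  0.06222654] [-18.47102952   0.11941359  21.72069269]
-3.7145511153198227 [ 0.59674634 -0.04018422  0.06225312] [-17.14245528   0.36909773  22.25829792]
```

View pics/w2.png

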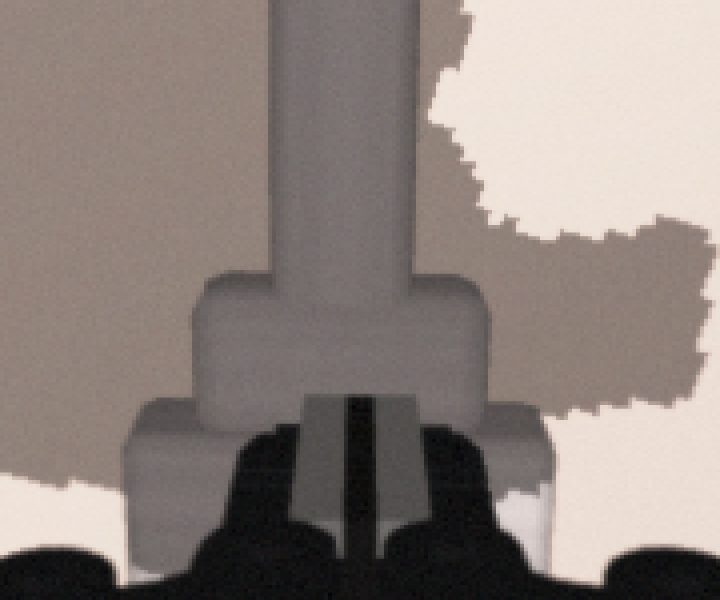

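The finger held at 18 N without rolling, so I'll lift off and see what moved.

Run:
```python
from h import *
p=np.array(bot.read_position()); print(bot.read_gripper_width())
bot.move_linear(p+[0,0,.03],speed=.2)
print("f free",F())
bot.move_linear([0.60091367,-0.0388211,.17005],speed=.3,rotation=down(.2837))
E=campose("wrist"); np.save("E2.npy",E); im=bot.camera("wrist"); cv2.imwrite("pics/w3.png",im[:,:,::-1])
a=cv2.imread("pics/w1.png"); b=im[:,:,::-1]
g=np.hstack([cv2.resize(i[150:255,210:310],(400,420),interpolation=3) for i in (a,b)]); cv2.imwrite("pics/cmp.png",g)
print(np.abs(E-np.load("E1.npy")).max(),bot.read_clock())
```

```text
0.0010854044942718072
f free [ 0.6906951  -0.07090263  0.03839761]
0.001874076690542903 9.4917
```

View pics/cmp.png

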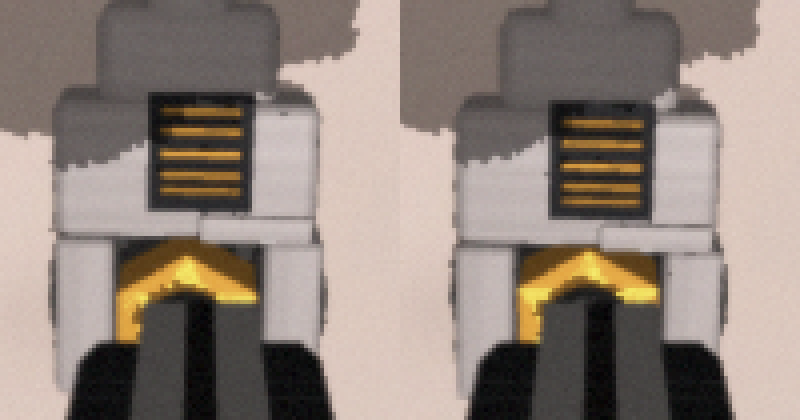

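The wrench slid about 1.5 mm home (worm window 93→100 px in the crop) and the ridges rolled only slightly. I'll re-stroke with W shifted, at moderate press and with a higher tangential allowance.

```bash
cat >> h.py <<'E'
W=W+X[:2]*.0015
def stroke(start=-.009,press=19,fmax=25,maxcmd=.019,**k):
    bot.move_linear(np.r_[W,.078]+X*start,speed=.2,rotation=down(YAW)); bot.wait(.15); f0=F()
    c=np.r_[W,.0645]+X*start; bot.move_linear(c,speed=.1)
    c[2]=.0612; bot.move_linear(c,speed=.03)
    return sweep(c,f0,press=press,fmax=fmax,maxcmd=maxcmd,**k)
E
python3 - <<'E'
from h import *
c=stroke(); print(c,bot.read_position(),bot.read_clock())
E
```

```text
(np.float64(-8.2), np.float64(-0.4), np.float64(2.7), np.float64(61.2))
(np.float64(-8.1), np.float64(1.9), np.float64(11.1), np.float64(59.7))
(np.float64(-8.0), np.float64(3.1), np.float64(17.3), np.float64(58.7))
(np.float64(-7.8), np.float64(7.3), np.float64(21.4), np.float64(58.5))
(np.float64(-7.7), np.float64(12.3), np.float64(22.2), np.float64(58.8))
(np.float64(-7.6), np.float64(12.8), np.float64(21.6), np.float64(59.2))
(np.float64(-7.4), np.float64(16.3), np.float64(23.0), np.float64(59.5))
(np.float64(-7.0), np.float64(18.2), np.float64(22.8), np.float64(60.0))
(np.float64(-6.6), np.float64(19.5), np.float64(22.6), np.float64(60.5))
(np.float64(-6.2), np.float64(22.4), np.float64(23.9), np.float64(61.0))
(np.float64(-2.8), np.float64(15.7), np.float64(18.6), np.float64(61.6))
(np.float64(0.5), np.float64(12.8), np.float64(16.1), np.float64(61.5))
(np.float64(2.1), np.float64(13.6), np.float64(19.1), np.float64(61.2))
(np.float64(3.5), np.float64(13.7), np.float64(19.1), np.float64(61.2))
(np.float64(4.9), np.float64(13.0), np.float64(18.4), np.float64(61.2))
(np.float64(6.4), np.float64(13.1), np.float64(19.4), np.float64(61.1))
(np.float64(7.7), np.float64(13.8), np.float64(19.7), np.float64(61.2))
(np.float64(9.2), np.float64(13.4), np.float64(19.0), np.float64(61.3))
(np.float64(10.7), np.float64(13.6), np.float64(18.3), np.float64(61.3))
[ 0.61618002 -0.03461948  0.06126013] [ 0.61213894 -0.03609613  0.06258761] 15.2917
```

```bash
cat >> h.py <<'E'
def look(n,prev):
    p=np.array(bot.read_position()); bot.move_linear(p+[0,0,.02],speed=.2)
    bot.move_linear([0.60091367,-0.0388211,.17005],speed=.3,rotation=down(.2837)); bot.wait(.1)
    im=bot.camera("wrist")[:,:,::-1]; cv2.imwrite(f"pics/{n}.png",im)
    cv2.imwrite("pics/cmp_%s.png"%n,np.hstack([cv2.resize(i[150:255,210:310],(400,420),interpolation=3) for i in (cv2.imread(f"pics/{prev}.png"),im)])); print(bot.read_clock())
E
python3 -c "
from h import *
look('w4','w3')"
```

```text
16.1417
```

View pics/cmp_w4.png

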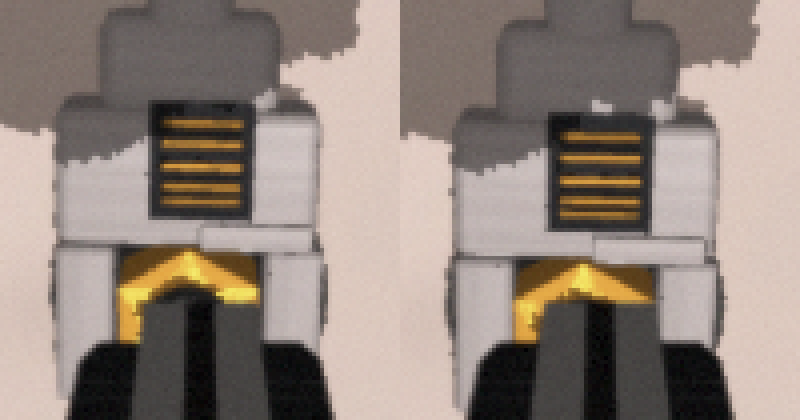

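The tongue moved about 1 mm left relative to the window, so the worm rolled about 1.2 rad. The wrench went about 2.4 mm further home, so I'll shift W again and repeat.

```bash
sed -i 's/c\[2\]=.0612; bot/c[2]=.0598; bot/' h.py
cat >> h.py <<'E'
W=W+X[:2]*.0022
E
python3 - <<'E'
from h import *
c=stroke(start=-.008,step=.002); print(bot.read_clock())
p=np.array(bot.read_position()); bot.move_linear(p+[0,0,.02],speed=.2)
c=stroke(start=-.008,step=.002); print(bot.read_clock())
look('w5','w4')
E
```

```text
(np.float64(-7.1), np.float64(5.3), np.float64(14.3), np.float64(59.8))
(np.float64(-6.9), np.float64(9.8), np.float64(22.6), np.float64(59.2))
(np.float64(-6.4), np.float64(14.3), np.float64(22.7), np.float64(59.7))
(np.float64(-5.8), np.float64(15.8), np.float64(22.0), np.float64(60.1))
(np.float64(-3.6), np.float64(15.3), np.float64(20.3), np.float64(60.5))
(np.float64(-1.5), np.float64(14.4), np.float64(20.2), np.float64(60.7))
(np.float64(0.4), np.float64(14.1), np.float64(19.3), np.float64(60.8))
(np.float64(2.2), np.float64(14.4), np.float64(18.1), np.float64(60.9))
(np.float64(4.0), np.float64(15.0), np.float64(19.5), np.float64(60.7))
(np.float64(5.9), np.float64(15.6), np.float64(19.1), np.float64(60.8))
(np.float64(7.6), np.float64(15.4), np.float64(19.6), np.float64(60.8))
(np.float64(9.8), np.float64(14.6), np.float64(17.7), np.float64(60.9))
20.2417
(np.float64(-7.4), np.float64(6.6), np.float64(16.4), np.float64(59.8))
(np.float64(-7.2), np.float64(11.1), np.float64(21.5), np.float64(59.5))
(np.float64(-7.0), np.float64(14.9), np.float64(23.4), np.float64(59.8))
(np.float64(-6.7), np.float64(18.7), np.float64(25.0), np.float64(60.3))
(np.float64(-5.7), np.float64(19.6), np.float64(21.7), np.float64(61.1))
(np.float64(-3.3), np.float64(18.5), np.float64(19.8), np.float64(61.4))
(np.float64(-1.2), np.float64(17.1), np.float64(20.1), np.float64(61.5))
(np.float64(0.7), np.float64(17.2), np.float64(18.8), np.float64(61.7))
(np.float64(2.6), np.float64(17.4), np.float64(18.8), np.float64(61.6))
(np.float64(4.5), np.float64(16.8), np.float64(19.5), np.float64(61.6))
(np.float64(6.4), np.float64(17.5), np.float64(20.0), np.float64(61.7))
(np.float64(8.3), np.float64(17.1), np.float64(18.1), np.float64(61.8))
(np.float64(10.8), np.float64(15.4), np.float64(16.3), np.float64(61.7))
24.4917
25.3417
```

View pics/cmp_w5.png

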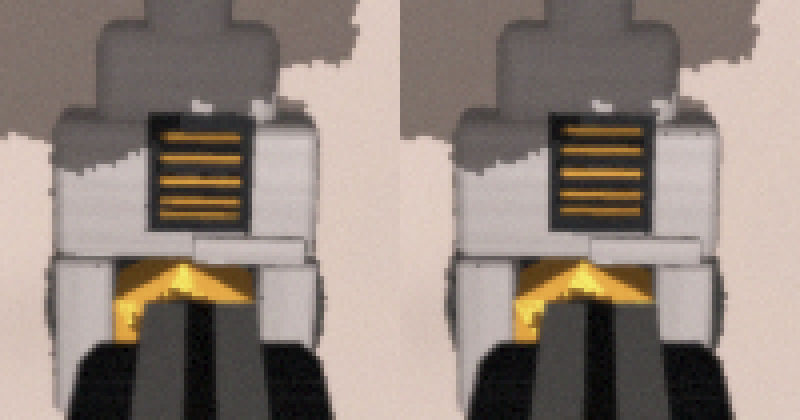

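The tongue is now about 0.8 mm further in, and the resistance has risen from 13.5 N to 17 N. One firmer stroke will confirm the jaw is tight.

Run:
```python
from h import *
c=stroke(start=-.006,step=.002,press=23,fmax=22.5); print(bot.read_clock())
look('w6','w5')
im=cv2.imread('pics/w6.png'); cv2.imwrite('pics/w6b.png',cv2.resize(im[0:255,120:400],(660,600),interpolation=3))
```

```text
(np.float64(-5.2), np.float64(5.8), np.float64(15.7), np.float64(59.8))
(np.float64(-5.1), np.float64(6.6), np.float64(21.4), np.float64(58.9))
(np.float64(-5.0), np.float64(12.6), np.float64(26.7), np.float64(58.7))
(np.float64(-4.8), np.float64(15.5), np.float64(28.7), np.float64(59.1))
(np.float64(-4.3), np.float64(18.4), np.float64(26.2), np.float64(59.8))
(np.float64(-3.1), np.float64(19.4), np.float64(26.6), np.float64(60.3))
(np.float64(-1.4), np.float64(19.1), np.float64(23.5), np.float64(60.7))
(np.float64(0.4), np.float64(19.9), np.float64(24.3), np.float64(60.8))
(np.float64(2.1), np.float64(19.3), np.float64(23.7), np.float64(60.9))
(np.float64(3.9), np.float64(19.9), np.float64(23.2), np.float64(61.0))
(np.float64(5.7), np.float64(20.1), np.float64(22.8), np.float64(61.0))
(np.float64(7.5), np.float64(20.8), np.float64(23.5), np.float64(61.0))
(np.float64(9.6), np.float64(20.3), np.float64(22.2), np.float64(61.1))
29.6917
30.5417
```

View pics/w6b.png

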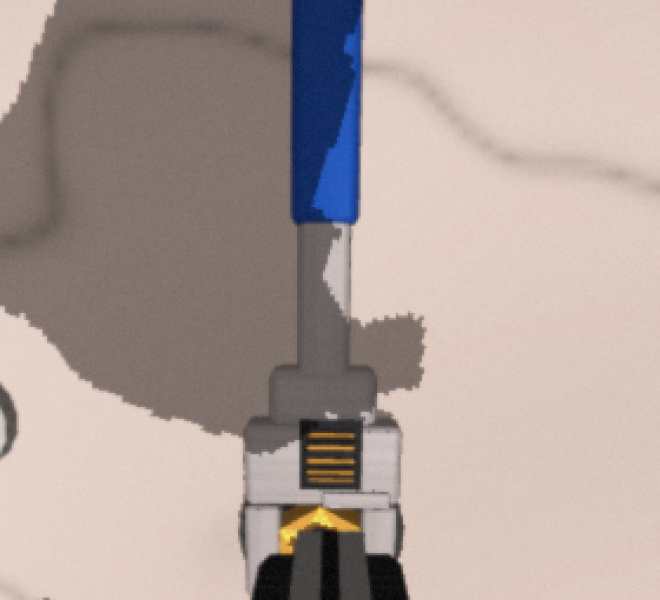

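View pics/cmp_w6.png

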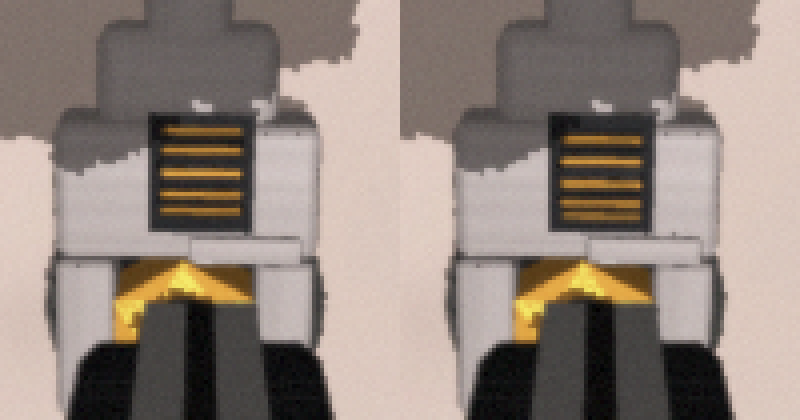

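The jaw is snug: rolling resistance is up to 20 N and the tongue has barely advanced. The handle centreline is at about raw column 258, essentially straight. Now I'll swing the handle from its -y side with force monitoring.

```bash
cat > s.py <<'E'
from h import *
A=W+np.array([np.cos(YAW)*.039+np.sin(YAW)*.003, np.sin(YAW)*.039-np.cos(YAW)*.003])
def pose(th,off,z=.047,r=.174):
    y=YAW-th; c,s=np.cos(y),np.sin(y)
    p=A+np.array([[c,-s],[s,c]])@[-r,-off]; return np.r_[p,z],down(y),np.array([-s,c])
def ft(n,f0): return -np.mean([bot.read_ft_force()[:2] for _ in range(2)],0)@n+f0@n
def ang(off):
    p=np.array(bot.read_position())[:2]-A; return YAW-(np.arctan2(-p[1],-p[0])-np.arctan2(off,.174))
E
python3 - <<'E'
from s import *
print(A)
p,q,n=pose(0,.036,.10); bot.move_linear(p,speed=.25,rotation=q)
p,q,n=pose(0,.036); bot.move_linear(p,speed=.12); bot.wait(.15)
f0=np.array(bot.read_ft_force())[:2]
p,q,n=pose(0,.008); hit=bot.move_linear(p,speed=.03,until_force=2.0)
p=np.array(bot.read_position())[:2]
y=YAW; off=-(p-A)@n; print(hit,"contact off",off,ft(n,f0),bot.read_clock())
np.savez("s.npz",f0=f0,off=off)
th=0.
while th<.12 and hit:
    th+=.03; p,q,n=pose(th,off); bot.move_linear(p,speed=.05,rotation=q); print(round(th,3),round(ang(off),3),round(ft(n,f0),2))
print(bot.read_clock())
E
```

```text
[ 0.6422102  -0.03039222]
True contact off 0.021066420335282575 0.5813092391543049 32.6333
0.03 0.027 3.58
0.06 0.057 4.61
0.09 0.089 3.56
0.12 0.12 3.19
33.6667
```

Contact offset 21 mm matches the expected 19.5 mm, and the drag is 3.5 N as specified. Continuing to the stop.

Run:
```python
from s import *
d=np.load("s.npz"); f0,off=d["f0"],float(d["off"]); th=.12
while th<.75:
    th+=.03 if th<.47 else .007
    p,q,n=pose(th,off); bot.move_linear(p,speed=.06 if th<.47 else .02,rotation=q)
    if th>.47: bot.wait(.04)
    f=ft(n,f0); print(round(th,3),round(ang(off),3),round(f,2))
    if f>8.3: break
print(bot.read_clock())
```

```text
0.15 0.15 4.45
0.18 0.18 3.52
0.21 0.21 3.87
0.24 0.24 4.73
0.27 0.27 5.01
0.3 0.3 5.27
0.33 0.33 4.17
0.36 0.36 5.27
0.39 0.39 5.15
0.42 0.42 5.91
0.45 0.45 5.62
0.48 0.477 5.79
0.487 0.483 7.28
0.494 0.49 6.96
0.501 0.497 7.36
0.508 0.504 7.55
0.515 0.511 6.45
0.522 0.518 7.65
0.529 0.525 7.44
0.536 0.532 6.9
0.543 0.539 7.39
0.55 0.545 7.13
0.557 0.552 7.85
0.564 0.559 7.87
0.571 0.566 7.23
0.578 0.573 7.32
0.585 0.58 7.19
0.592 0.587 7.29
0.599 0.594 7.23
0.606 0.601 6.89
0.613 0.608 8.03
0.62 0.615 7.87
0.627 0.622 8.28
0.634 0.626 9.04
43.2917
```

The force offset may have drifted with the rotation. I'll back off to re-zero, then press again measured from true zero.

Run:
```python
from s import *
d=np.load("s.npz"); f0,off=d["f0"],float(d["off"]); th=.622
p,q,n=pose(th,off+.01); bot.move_linear(p,speed=.05,rotation=q); bot.wait(.2)
g=np.mean([bot.read_ft_force()[:2] for _ in range(4)],0); print("bias",-(g-f0)@n)
for e in np.r_[.003,np.arange(0.001,-.008,-.0007)]:
    p,q,n=pose(th,off+e); bot.move_linear(p,speed=.02,rotation=q); bot.wait(.08)
    f=np.mean([ft(n,g) for _ in range(3)]); print(round(e*1e3,1),round(ang(off),4),round(f,2))
    if f>8.8: break
print(bot.read_clock())
```

```text
bias 0.2827195839812469
3.0 0.6052 1.08
1.0 0.6155 1.49
0.3 0.6182 4.46
-0.4 0.6218 5.92
-1.1 0.6244 6.65
-1.8 0.6265 6.71
-2.5 0.6288 8.51
-3.2 0.6312 8.71
-3.9 0.6332 10.79
47.1333
```

Run:
```python
from s import *
d=np.load("s.npz"); off=float(d["off"])
p,q,n=pose(.633,off+.02); bot.move_linear(p,speed=.08,rotation=q)
bot.move_linear(np.r_[p[:2],.12],speed=.25)
y=YAW-.63; x=np.array([np.cos(y),np.sin(y)])
# view from same relative pose, camera behind; shift back so the fingers do not hide the nut
P=A-x*.0+x*.035; bot.move_linear(np.r_[P,.19],speed=.3,rotation=down(y)); bot.wait(.1)
E=campose("wrist"); np.save("E7.npy",E); im=bot.camera("wrist")[:,:,::-1]; cv2.imwrite("pics/w7.png",im)
print([(np.round(k["bbox"],1).tolist(),round(k["confidence"],2)) for k in bot.search_frame("wrist","nut_dot")[:2]],world2pix("wrist",np.r_[A,.059],E),bot.read_clock())
a=cv2.resize(im,(512,384)); u,v=world2pix("wrist",np.r_[A,.059],E).astype(int)
b=cv2.resize(im[max(v-50,0):v+30,u-35:u+35],(336,384),interpolation=3); cv2.imwrite("pics/w7b.png",np.hstack([a[:,90:510],b]))
```

```text
[([243.1, 123.8, 37.2, 36.7], 0.93)] [260.83409214 145.14381628] 49.1
```

View pics/w7b.png

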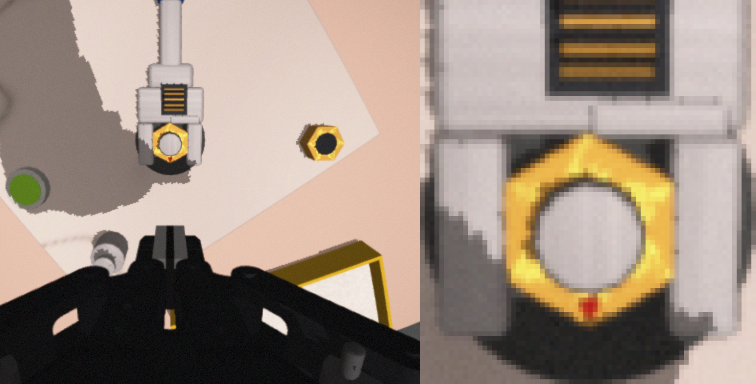

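The nut sits square between both jaws with the dot towards the mouth, and the rotation is about 0.62 rad. A second press will show whether the stop is solid, meaning the contact point stays the same.

Run:
```python
from s import *
d=np.load("s.npz"); f0,off=d["f0"],float(d["off"]); th=.622
p,q,n=pose(th,off+.02,.12); bot.move_linear(p,speed=.3,rotation=q)
p,q,n=pose(th,off+.02); bot.move_linear(p,speed=.15,rotation=q)
p,q,n=pose(th,off+.004); bot.move_linear(p,speed=.08,rotation=q); bot.wait(.2)
g=np.mean([bot.read_ft_force()[:2] for _ in range(4)],0)
for e in np.arange(0.002,-.012,-.001):
    p,q,n=pose(th,off+e); bot.move_linear(p,speed=.03,rotation=q); bot.wait(.06)
    f=np.mean([ft(n,g) for _ in range(3)]); print(round(e*1e3,1),round(ang(off),4),round(f,2))
    if f>9.6: break
print(bot.read_clock())
```

```text
2.0 0.6104 0.44
1.0 0.6158 0.36
0.0 0.6191 3.66
-1.0 0.6238 4.78
-2.0 0.627 5.55
-3.0 0.6299 8.04
-4.0 0.6328 8.41
-5.0 0.6357 11.14
53.65
```

The force curve matches the first press, with the same contact point, so the nut is against its stop. Letting go and handing in.

Run:
```python
from s import *
d=np.load("s.npz"); off=float(d["off"])
p,q,n=pose(.622,off+.02); bot.move_linear(p,speed=.06,rotation=q)
bot.move_linear(np.r_[p[:2],.2],speed=.2)
print(bot.read_clock(),bot.read_ft_force()); print(bot.close_job())
```

```text
55.1333 [ 0.23747678 -0.26580866 -2.07764321]
the job is handed in; nothing more can be done
None
```

The job is handed in at 55 s: the jaw is closed snug on the nut, the handle was swung about 0.62 rad clockwise to a firm stop (brief peak push 11 N), and the wrench is left gripping with the arm clear.

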